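# Fetch the heat sink from behind the stock parts

### The job

Fetch the finned aluminium heat sink from the back of the dark stock tray for the green circuit board. First clear the three parts standing in front of it (white capacitor, copper transformer, yellow block) into the shallow blue tray, upright, leaving the heat sink where it is; then lay the heat sink, fins up, lengthwise inside the white outline on the board; and only then stand each of the three back on the very spot in the stock tray where you found it. Set everything down gently, never drop or topple a part, and leave the solder spool, the tub and the screwdriver alone.

Things in the scene. Friction and masses are not known exactly. Their poses are not given: they have to be found in the camera images.
- heatsink: finned aluminium heat sink lying at the back (+x side) of the stock tray, 40 (x) x 110 (y) x 32 (z), flat outer faces to +x and -x, six fins running along y pointing up; origin at the centre of its underside, z up. Its front face is 3 to 16 mm behind the three standing parts, so no finger fits there until they are cleared. Ends may be swapped.
- capacitor: capacitor, upright white cylinder, 52 in diameter, 78 high, black top with two steel terminals rising 4 more; origin at the centre of its underside. One of three parts in a row along the stock tray's y in front of the heat sink, in any order, about 70 between centres; only 10 to 18 mm between neighbours, so grasp along x near the top, with the fingertips higher than the 32 mm heat sink.
- transformer: heavy transformer (about 0.4 to 0.7 kg), upright block 42 (x) x 58 (y) x 78 high, dark steel sides with a copper winding in the middle; origin at the centre of its underside. Another of the three in the row; flat faces to +x and -x for grasping.
- film_block: yellow plastic capacitor block, upright, 40 (x) x 56 (y) x 76 high, two steel terminals rising 4 more on top; origin at the centre of its underside. Another of the three in the row; flat faces to +x and -x for grasping.
- stock_tray: fixed dark steel open tray, outside 206 (x) x 236 (y) x 20 high, walls and floor 3 thick; origin at the centre of its underside. The row of three stands about 17 mm to its -x side of the centre, the heat sink about 35 mm to the +x side.
- blue_tray: fixed shallow blue plastic tray, the side area, outside 290 (x) x 140 (y) x 15 high, walls and floor 3 thick; origin at the centre of its underside; empty at the start. Left or right of the stock tray.
- board: fixed green circuit board, 150 (x) x 200 (y), top face 12 above the bench; a white outline 55 (x) x 122 (y) is centred on it with its long sides along y; small components up to 14 high stand only beyond 76 mm from the centre along +y and -y. Origin at the centre of its underside, so the outline's centre is 12 mm above it. On the other side from the blue tray.
- spool: bystander: spool of solder standing on its flange, 52 in diameter, 30 high, white flanges; origin at the centre of its underside, beyond the trays.
- tub: bystander: open white plastic tub, 90 in diameter, 75 high; origin at the centre of its underside, beyond the trays.
- screwdriver: bystander: screwdriver with a red handle lying on the bench between robot and stock tray; origin on its underside.

How it is judged:
By the outcome, as a careful person would: the job done as asked, in the order asked, and still so for the second after the job is handed in, with the robot touching nothing.
It also fails if it takes over 136 s, if anything falls off the work surface, if the arm or the gripper's body presses on something with over 40 N, if the wrist force passes 120 N, or if a joint passes its speed limit or range.

### The arm

A 6-joint arm with a two-finger parallel gripper is mounted at the origin on the work surface. World frame = base frame: x ahead of the robot, y to its left, z up, the work surface at z = 0. Lengths are in mm, angles in rad, forces in N, time in s.
With the tool pointing down it reaches from about 300 to 775 mm from the base axis. Payload 14.6 kg.
Tool frame: the origin (TCP) lies between the finger pads; the fingertips stand 11 mm ahead of it and the grasp point (between the pads) lies 8 mm behind it; z points along the fingers, y is the line along which they close (so a half turn about z gives the same grasp; the last joint's range is limited). The gripper opens to 85 mm and grips with 20 to 120 N. Pads are 22 mm wide; open, the fingers measure 114 mm over their backs; the gripper's body (76 mm by 85 mm) begins 54 mm behind the grasp point. The pads swing forward as they close: fully open they stand 13 mm farther back than shut.
Start: joints at [-1.17, 0.3, 1.521, -0, 1.321, -0.067], TCP at [248, -490.903, 242.281] pointing down, gripper open.
Joint ranges: [-3.03, 3.03], [-0.79, 2.21], [0.23, 2.52], [-1.04, 4.18], [0, 3.07], [-2.55, 2.55]. Speed limits (rad/s): [2.22, 2.22, 2.57, 3.14, 3.14, 3.14].

### API

Orientations are given as a unit quaternion [w, x, y, z].
In Python, from plant import reach, move_linear, goto_joints, gripper_open, gripper_close, wait, inverse_kinematics, observe, grab_frame, camera_info, Unreachable, close_job, find_in, place_of gives the robot as it stands. Calls block until the motion is done:
- reach(position, orientation): joint-space move of the TCP to a pose.
- move_linear(position, velocity=150, attitude=None): straight line of the TCP; attitude=None keeps the orientation; velocity is the mean speed in mm/s.
- goto_joints(angles): joint-space move.
- gripper_open() and gripper_close(newtons=None): open the fingers fully, or close them until they stop; newtons is the grip in N (None keeps the last).
- wait(seconds).
- inverse_kinematics(position, orientation): joint angles nearest the present ones, or None.
- observe(): the state.
- grab_frame(name): name is "scene" or "side" or "wrist"; returns (picture, depth): 400x640x3 uint8, red, green, blue; 400x640 float32, mm along the optical axis (not along the pixel's ray), 0 where there is no reading.
- camera_info(name): a dict with "fov_y" (degrees; the focal length in pixels is half the picture's height over the tangent of half this angle, whatever the lens; pixels are square), "cx", "cy" (the principal point, pixels), "extrinsics" (4x4, takes a point from world to camera coordinates); the wrist camera has in their place "tool_from_camera" (4x4, takes a point from camera to tool coordinates, whose origin is the TCP and whose axes are the flange's). Camera axes: x right, y down, z forward; pixel columns grow to the right and rows downward; lengths in mm; the calibration is good to about 2 mm. A picture is of the moment at which its call begins: read the wrist's pose just before it. camera_info takes no time and is no camera call.
A pose or a line that the arm cannot do raises Unreachable and nothing moves.
- close_job(): hands the job in; it is judged then, once.
Trained networks look in the newest picture that a camera, given by its name, has taken for a name from the list of things; names that differ only in an ending like _2 or _b are one class to them, and where a whole thing is asked for, a point or a joint stands for the part that bears it (a point fixed in the world has none). Each returns a list of dicts, best first, with "score" (0 to 1); they miss things now and then, are a little off and sometimes report something else, mostly with a low value. They report only what shows in the picture. A call takes as long as a camera call.
- find_in(camera, thing): "bbox" ([centre column, centre row, width, height] in pixels, round what is visible of it).
- place_of(camera, thing): "centre" ([column, row] in pixels: a listed point, or the origin of a listed thing).
The state is a dict: "t": time; "joint_pos": joint angles; "qd": joint speeds; "effort": joint torques, N m; "tool_pos": TCP position; "tool_rot": TCP orientation; "force": force on the tool from outside, world axes, zero at the start; "ft_torque": the same for the moment, N m; "finger_gap": opening from 0.0 (shut) to 1.0 (fully open); "gripper_force": force on a finger pad.
Only numpy, scipy, OpenCV 4.12 (cv2) and the standard library are available. Lean on these libraries where they do the work, as an engineer would, in place of code of your own. Each camera call takes 0.05 s, during which the arm holds its last target. There are 200 camera calls.

## Working session

There is one attempt and no reset: what is moved stays moved. The work goes in short steps, each a Python script; the robot and the scene stay as the last script left them, time stands still between calls to the robot, and variables do not carry over. Pictures are saved under pics/ and viewed, at most 14 in all, crops included, and the job is handed in when it is done.

```bash
ls; mkdir -p pics
python3 - <<'E'
from plant import *
import cv2,numpy as np
s=observe();print(s['t'],s['tool_pos'],s['tool_rot'],s['finger_gap'])
for c in ["scene","side"]:
    p,d=grab_frame(c);cv2.imwrite(f'pics/{c}0.png',p[:,:,::-1]);np.savez(f'pics/{c}0.npz',p=p,d=d)
    i=camera_info(c);print(c,i)
    for n in "heatsink capacitor transformer film_block stock_tray blue_tray board spool tub screwdriver".split():
        print(n,[(np.round(r['centre']),round(r['score'],2)) for r in place_of(c,n)[:2]])
print(camera_info("wrist"))
E
```

```text
pics
0.0 [ 247.91682099 -490.71118256  241.70656219] [-5.83645538e-04  9.72768424e-01  2.31778429e-01 -1.08843459e-04] 1.0000669622002833
scene {'fov_y': 57.101873098186644, 'cx': 315.27878689525755, 'cy': 202.71563418618186, 'extrinsics': array([[-5.09207281e-02,  9.98509918e-01, -1.96219941e-02,
         2.77506547e+01],
       [ 7.23058523e-01,  2.33064980e-02, -6.90393496e-01,
        -3.80756461e+02],
       [-6.88907433e-01, -4.93431895e-02, -7.23167891e-01,
         1.15818025e+03],
       [ 0.00000000e+00,  0.00000000e+00,  0.00000000e+00,
         1.00000000e+00]])}
heatsink [(array([311., 232.]), 0.97)]
capacitor [(array([279., 215.]), 0.57), (array([328., 158.]), 0.31)]
transformer [(array([313., 212.]), 0.95)]
film_block [(array([348., 217.]), 0.75)]
stock_tray []
blue_tray [(array([456., 188.]), 0.65)]
board [(array([172., 189.]), 0.77)]
spool [(array([182., 279.]), 0.67)]
tub [(array([454., 297.]), 0.75)]
screwdriver [(array([330., 160.]), 0.87)]
side {'fov_y': 55.231788044687754, 'cx': 318.12118914960973, 'cy': 198.13175489735758, 'extrinsics': array([[-9.33012055e-01,
[... 477 characters left out ...]
), (array([411., 234.]), 0.59)]
stock_tray [(array([316., 210.]), 0.78)]
blue_tray [(array([304., 325.]), 0.9)]
board [(array([384., 153.]), 0.56)]
spool [(array([295., 152.]), 0.83)]
tub [(array([186., 266.]), 0.8)]
screwdriver [(array([408., 237.]), 0.81)]
{'fov_y': 59.96287037197421, 'cx': 324.2803698698088, 'cy': 200.58450485844318, 'tool_from_camera': array([[ 8.12006964e-05, -9.59530381e-01, -2.81605116e-01,
         7.08923448e+01],
       [ 9.99999939e-01, -1.78179416e-05,  3.49061655e-04,
        -1.06692083e-01],
       [-3.39952886e-04, -2.81605127e-01,  9.59530321e-01,
        -1.30916256e+02],
       [ 0.00000000e+00,  0.00000000e+00,  0.00000000e+00,
         1.00000000e+00]])}
```

View pics/scene0.png

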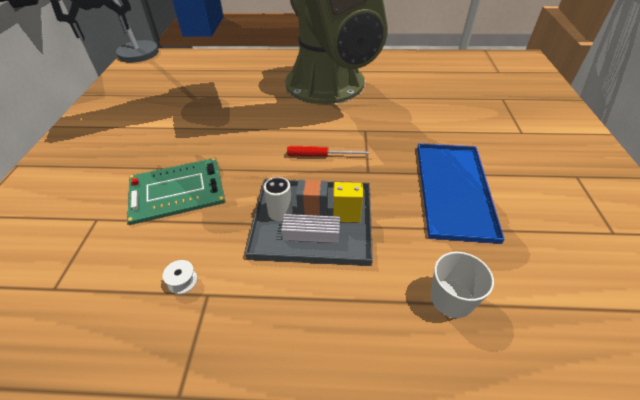

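View pics/side0.png

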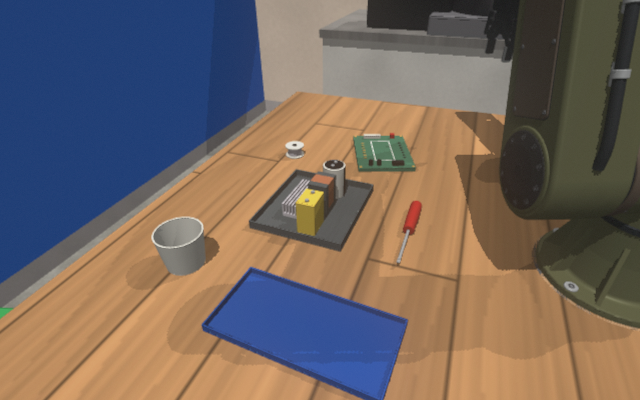

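```bash
cat > h.py <<'E'
from plant import *
import cv2,numpy as np
from scipy.spatial.transform import Rotation as R
def q(yaw=0.):
    "tool down, tool y (closing line) along world angle yaw, tool x along yaw+90deg"
    y=np.array([np.cos(yaw),np.sin(yaw),0]);x=np.array([-y[1],y[0],0])
    return R.from_matrix(np.c_[x,y,[0,0,-1]]).as_quat(scalar_first=True)
def cam(name):
    i=camera_info(name)
    f=200/np.tan(np.radians(i['fov_y']/2))
    if name=='wrist':
        s=observe();T=np.eye(4);T[:3,:3]=R.from_quat(s['tool_rot'],scalar_first=True).as_matrix();T[:3,3]=s['tool_pos']
        W=T@i['tool_from_camera']
    else: W=np.linalg.inv(i['extrinsics'])
    return f,i['cx'],i['cy'],W
def cloud(c,d):
    f,cx,cy,W=c;v,u=np.mgrid[:400,:640]
    P=np.stack([(u-cx)/f*d,(v-cy)/f*d,d],-1)@W[:3,:3].T+W[:3,3]
    P[d<=0]=np.nan;return P
def atz(c,px,z):
    f,cx,cy,W=c;r=W[:3,:3]@np.array([(px[0]-cx)/f,(px[1]-cy)/f,1]);return W[:3,3]+r*(z-W[2,3])/r[2]
def shot(name,fn):
    c=cam(name);p,d=grab_frame(name);cv2.imwrite(f'pics/{fn}.png',p[:,:,::-1]);np.savez(f'pics/{fn}.npz',p=p,d=d,W=c[3],c=c[:3]);return c,p,d,cloud(c,d)
E
python3 - <<'E'
from h import *
for c,D in (("scene",dict(heatsink=(311,232),capacitor=(279,215),transformer=(313,212),film_block=(348,217),blue_tray=(456,188),board=(172,189),spool=(182,279),tub=(454,297),screwdriver=(330,160))),("side",dict(stock_tray=(316,210),blue_tray=(304,325),heatsink=(299,207),capacitor=(329,194)))):
    for n,p in D.items():print(c,n,atz(cam(c),p,3 if n[:2] in('he','ca','tr','fi') else 0).round())
for p in [(400,-17,400),(400,-250,400),(450,300,400)]:
    for z in (300,350,400): print(p,z,inverse_kinematics([p[0],p[1],z],q(0)))
E
```

```text
scene heatsink [611.  -5.   3.]
scene capacitor [567. -75.   3.]
scene transformer [557.  -4.   3.]
scene film_block [568.  69.   3.]
scene blue_tray [471. 310.   0.]
scene board [ 494. -328.    0.]
scene spool [ 726. -234.    0.]
scene tub [743. 250.   0.]
scene screwdriver [382.  28.   0.]
side stock_tray [573.   5.   0.]
side blue_tray [478. 302.   0.]
side heatsink [613.  11.   3.]
side capacitor [567. -63.   3.]
(400, -17, 400) 300 [-1.34019728e-01 -8.73662879e-02  1.81428097e+00 -4.44089210e-16
  1.41467798e+00 -1.34019728e-01]
(400, -17, 400) 350 [-1.34019728e-01 -1.10524046e-01  1.72187977e+00 -4.44089210e-16
  1.53023693e+00 -1.34019728e-01]
(400, -17, 400) 400 [-1.34019728e-01 -1.19565160e-01  1.61829383e+00 -4.44089210e-16
  1.64286399e+00 -1.34019728e-01]
(400, -250, 400) 300 [-6.36269229e-01  8.17263613e-02  1.64565204e+00 -4.44089210e-16
  1.41421425e+00 -6.36269229e-01]
(400, -250, 400) 350 [-6.36269229e-01  5.90917378e-02  1.55641326e+00 -4.44089210e-16
  1.52608765e+00 -6.36269229e-01]
(400, -250, 400) 400 [-6.36269229e-01  4.96393512e-02  1.45466744e+00 -4.44089210e-16
  1.63728586e+00 -6.36269229e-01]
(450, 300, 400) 300 [ 5.20277419e-01  2.41230642e-01  1.46127899e+00 -4.44089210e-16
  1.43908302e+00  5.20277419e-01]
(450, 300, 400) 350 [ 5.20277419e-01  2.21415988e-01  1.37252241e+00 -4.44089210e-16
  1.54765426e+00  5.20277419e-01]
(450, 300, 400) 400 [ 5.20277419e-01  2.14347776e-01  1.26951625e+00 -4.44089210e-16
  1.65772863e+00  5.20277419e-01]
```

Run:
```python
from h import *
for n,p in (("board",(490,-265,350)),("stock",(570,55,350)),("blue",(475,360,350))):
    reach(p,q(0)); wait(0.3)
    c,pic,d,P=shot("wrist","w_"+n)
    print(n,observe()['t'],observe()['tool_pos'])
    for t in {"board":["board"],"stock":["stock_tray","heatsink","capacitor","transformer","film_block","screwdriver"],"blue":["blue_tray"]}[n]:
        print(t,[(np.round(r['centre']),round(r['score'],2),atz(c,r['centre'],3 if t[:2] in('he','ca','tr','fi') else 0).round(1)) for r in place_of("wrist",t)[:2]])
im=np.vstack([cv2.imread(f'pics/w_{n}.png')[:,:] for n in("stock","board")]);cv2.imwrite('pics/w2.png',cv2.resize(im,(480,600)))
```

```text
board 2.7583 [ 489.79183698 -265.36484304  349.90669378]
board []
stock 4.4083 [570.03565754  54.5134628  350.00749204]
stock_tray [(array([326., 190.]), 0.61, array([5.715e+02, 2.000e-01, 0.000e+00]))]
heatsink [(array([357., 199.]), 0.68, array([616.7, -12.1,   3. ]))]
capacitor [(array([316., 241.]), 0.65, array([556.3, -77.5,   3. ])), (array([181., 177.]), 0.16, array([367.2,  20.1,   3. ]))]
transformer [(array([318., 192.]), 0.96, array([560.5,  -2.2,   3. ]))]
film_block [(array([315., 146.]), 0.87, array([557. ,  63.5,   3. ]))]
screwdriver [(array([178., 178.]), 0.93, array([362.5,  17.6,   0. ]))]
blue 6.275 [475.28681495 359.59574929 350.01814768]
blue_tray [(array([325., 191.]), 0.65, array([475.5, 303.2,   0. ]))]
```

View pics/w2.png

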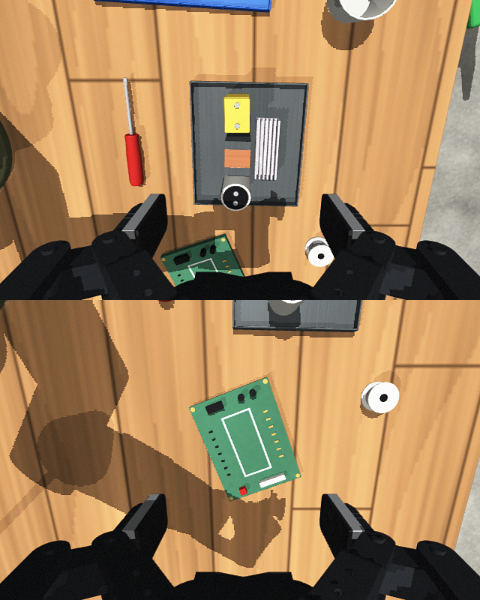

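```bash
cat > fit.py <<'E'
from h import *
def rect(pts):
    (x,y),(w,h),a=cv2.minAreaRect(pts.astype(np.float32)) 
    if w<h:w,h,a=h,w,a-90   # long side angle
    a=(a+180)%180
    return dict(c=(round(x,1),round(y,1)),L=(round(w,1),round(h,1)),ang=round(a,1),n=len(pts))
def load(fn):
    z=np.load(f'pics/{fn}.npz');return z['p'],z['d'],cloud((*z['c'],z['W']),z['d']),(*z['c'],z['W'])
def comps(mask,P,nmin=60):
    n,l,s,_=cv2.connectedComponentsWithStats(mask.astype(np.uint8),connectivity=4)
    for k in range(1,n):
        if s[k,4]>=nmin: Q=P[l==k];yield Q,l==k
E
python3 - <<'E'
from fit import *
p,d,P,c=load('w_stock');X,Y,Z=np.moveaxis(P,-1,0)
reg=(abs(X-572)<110)&(abs(Y)<125)
for lo,hi in((70,90),(27,42)):
    for Q,m in comps(reg&(Z>lo)&(Z<hi),P):
        col=p[m].mean(0).round();z=np.median(Q[:,2]);print(lo,rect(Q[:,:2]),'z',round(z,1),col)
hsv=cv2.cvtColor(p,cv2.COLOR_RGB2HSV)
print('floor z',np.nanmedian(Z[reg&(Z<12)&(hsv[...,2]<90)]), 'bench z',np.nanmedian(Z[abs(X-572)>125]))
print('tray',rect(P[reg&(Z<26)&(Z>14)][:,:2]))
p,d,P,c=load('w_board');X,Y,Z=np.moveaxis(P,-1,0);hsv=cv2.cvtColor(p,cv2.COLOR_RGB2HSV)
g=(hsv[...,0]>60)&(hsv[...,0]<95)&(hsv[...,1]>90)&(Y>-480)
for Q,m in comps(cv2.morphologyEx(g.astype(np.uint8),cv2.MORPH_CLOSE,np.ones((5,5))),P,500):print('board',rect(Q[:,:2]),np.median(Q[:,2]))
w=(hsv[...,1]<110)&(hsv[...,2]>150)&(Z>5)&(Z<30)
for Q,m in comps(cv2.dilate(w.astype(np.uint8),np.ones((2,2))),P,60):print('white',rect(Q[:,:2]),np.median(Q[:,2]))
p,d,P,c=load('w_blue');hsv=cv2.cvtColor(p,cv2.COLOR_RGB2HSV)
for Q,m in comps((hsv[...,0]>100)&(hsv[...,0]<125)&(hsv[...,1]>150),P,500):print('blue',rect(Q[:,:2]),np.median(Q[:,2]))
E
```

```text
70 {'c': (559.8, 64.9), 'L': (55.3, 40.1), 'ang': 90.1, 'n': 1648} z 78.2 [243. 235. 106.]
70 {'c': (559.9, -5.1), 'L': (58.7, 42.1), 'ang': 88.1, 'n': 1631} z 80.3 [164. 125. 102.]
70 {'c': (556.4, -74.0), 'L': (50.9, 50.8), 'ang': 153.3, 'n': 1263} z 81.0 [88. 88. 87.]
27 {'c': (593.0, -5.0), 'L': (109.6, 3.0), 'ang': 88.3, 'n': 201} z 34.1 [230. 226. 230.]
27 {'c': (600.4, -5.1), 'L': (109.6, 3.0), 'ang': 88.3, 'n': 208} z 34.2 [227. 223. 227.]
27 {'c': (607.8, -5.4), 'L': (109.5, 3.2), 'ang': 88.4, 'n': 214} z 34.1 [232. 229. 232.]
27 {'c': (615.2, -5.6), 'L': (109.3, 3.1), 'ang': 88.3, 'n': 219} z 34.1 [238. 235. 238.]
27 {'c': (622.6, -6.1), 'L': (110.0, 3.4), 'ang': 88.2, 'n': 229} z 33.9 [235. 232. 235.]
27 {'c': (630.0, -6.3), 'L': (109.5, 3.3), 'ang': 88.3, 'n': 234} z 34.2 [230. 227. 230.]
27 {'c': (560.5, 23.6), 'L': (41.0, 0.8), 'ang': 178.2, 'n': 76} z 34.2 [26. 28. 30.]
floor z 2.8844230560390827 bench z -0.787084414793128
tray {'c': (577.0, -5.4), 'L': (236.6, 206.5), 'ang': 88.7, 'n': 2137}
board {'c': (495.5, -318.8), 'L': (198.4, 148.2), 'ang': 111.1, 'n': 13706} nan
white {'c': (528.9, -207.2), 'L': (13.6, 13.3), 'ang': 20.9, 'n': 63} 11.2260619714541
white {'c': (742.4, -235.4), 'L': (63.2, 58.6), 'ang': 143.7, 'n': 1326} nan
white {'c': (496.0, -323.0), 'L': (133.0, 64.1), 'ang': 109.8, 'n': 1229} nan
white {'c': (540.4, -397.2), 'L': (66.6, 25.7), 'ang': 33.0, 'n': 425} nan
blue {'c': (474.5, 307.1), 'L': (287.9, 138.4), 'ang': 174.3, 'n': 20145} nan
```

Run:
```python
from fit import *
p,d,P,c=load('w_board');hsv=cv2.cvtColor(p,cv2.COLOR_RGB2HSV)
f,cx,cy,W=c
v,u=np.mgrid[:400,:640];r=np.stack([(u-cx)/f,(v-cy)/f,np.ones_like(u)],-1)@W[:3,:3].T
Q=W[:3,3]+r*((11.3-W[2,3])/r[...,2])[...,None]
near=np.hypot(Q[...,0]-495,Q[...,1]+320)<72
for t in(90,110,140):
    w=near&(hsv[...,1]<t)&(hsv[...,2]>130)
    print(t,[rect(x[:,:2]) for x,m in comps(w,Q,60)])
print('z',np.nanmedian(P[...,2][near]))
g=(hsv[...,0]>60)&(hsv[...,0]<95)&(hsv[...,1]>90)&(np.hypot(Q[...,0]-495,Q[...,1]+320)<150)
print([rect(x[:,:2]) for x,m in comps(cv2.morphologyEx(g.astype(np.uint8),cv2.MORPH_CLOSE,np.ones((5,5))),Q,500)])
p,d,P,c=load('w_blue');hsv=cv2.cvtColor(p,cv2.COLOR_RGB2HSV)
b=(hsv[...,0]>100)&(hsv[...,0]<125)&(hsv[...,1]>150)&(P[...,2]>-5)&(P[...,2]<30)
print([rect(x[:,:2]) for x,m in comps(b,P,500)])
```

```text
90 [{'c': (495.5, -318.6), 'L': (123.9, 57.1), 'ang': 110.7, 'n': 837}]
110 [{'c': (495.7, -319.0), 'L': (124.8, 57.2), 'ang': 110.7, 'n': 885}]
140 [{'c': (494.9, -319.5), 'L': (142.4, 141.9), 'ang': 179.9, 'n': 7858}]
z 11.371187564027025
[{'c': (495.9, -317.8), 'L': (199.2, 148.8), 'ang': 110.8, 'n': 13707}]
[{'c': (472.6, 303.5), 'L': (289.3, 140.6), 'ang': 176.5, 'n': 20068}]
```

```bash
cat > act.py <<'E'
from h import *
PARTS={'film':((559.8,64.9),0.0,52,45),'trafo':((559.9,-5.1),np.radians(-1.9),52,70),'cap':((556.4,-74.0),0.0,52,45),'sink':((611.4,-5.6),np.radians(-1.7),15,50)}
def blue(dx,dy):
    a=np.radians(-3.5);return (472.6+dx*np.cos(a)-dy*np.sin(a),303.5+dx*np.sin(a)+dy*np.cos(a))
B={'film':blue(90,25),'trafo':blue(0,-25),'cap':blue(-90,25)}
UP=190
def say(m):
    s=observe();print(m,'t',round(s['t'],1),'gap',round(s['finger_gap'],3),'grip',np.round(s['gripper_force'],1),'pos',s['tool_pos'].round(1) if hasattr(s['tool_pos'],'round') else s['tool_pos'],'F',np.round(s['force'],1))
def pick(xy,yaw,z,N):
    reach([*xy,UP],q(yaw)); move_linear([*xy,z+15],200); move_linear([*xy,z],50)
    wait(.1); gripper_close(N); wait(.2); say('gripped')
    move_linear([*xy,z+15],50); move_linear([*xy,UP],200); say('lifted')
def place(xy,yaw,z):
    reach([*xy,UP],q(yaw)); wait(.2); move_linear([*xy,z+12],180); wait(.1); say('above'); move_linear([*xy,z+.4],25); wait(.2); say('down')
    gripper_open(); wait(.2); move_linear([*xy,z+20],60); move_linear([*xy,UP],250); say('away')
E
python3 - <<'E'
from act import *
xy,yaw,z,N=PARTS['film']; pick(xy,yaw,z,N); place(B['film'],0,z)
E
```

```text
gripped t 9.6 gap 0.462 grip 45.8 pos [559.9  64.9  52.2] F [-0.2 -0.1  4.5]
lifted t 10.8 gap 0.46 grip 45.5 pos [559.3  64.9 188.6] F [ 0.1  1.1 -2.3]
above t 13.0 gap 0.466 grip 45.5 pos [564.6 323.3  65.6] F [-0.9  0.  -2.1]
down t 13.8 gap 0.465 grip 45.5 pos [563.9 323.   52.3] F [ 0.   0.7 -1.8]
away t 15.6 gap 1.002 grip 0.0 pos [563.7 322.9 189.6] F [-0.1  0.4 -0.3]
```

```bash
python3 - <<'E'
s=open('act.py').read()
s=s.replace("move_linear([*xy,z+.4],25); wait(.2); say('down')","""f0=observe()['force'][2]; move_linear([*xy,z+1],30); wait(.1)
    for k in range(8):
        if observe()['force'][2]>f0+1.5: break
        move_linear([*xy,z+.5-.5*k],10); wait(.08)
    say('down %d'%k)""")
open('act.py','w').write(s)
E
python3 - <<'E'
from act import *
for n in('trafo','cap'):
    xy,yaw,z,N=PARTS[n]; pick(xy,yaw,z,N); place(B[n],yaw,z)
reach([475,360,350],q(0));wait(.2);shot('wrist','b1');say('end')
c,p,d,P=shot('scene','s1')
cv2.imwrite('pics/m1.png',np.vstack([cv2.imread('pics/b1.png')[:280,100:560],cv2.imread('pics/s1.png')[130:310,100:560]])[:,:,:])
E
```

```text
gripped t 18.9 gap 0.482 grip 71.6 pos [560.1  -5.1  52.3] F [ 0.4 -0.8  4.9]
lifted t 20.1 gap 0.485 grip 71.3 pos [559.3  -5.1 188.6] F [ 0.7 -0.2 -4.1]
above t 22.4 gap 0.478 grip 71.3 pos [471.7 278.9  65.3] F [ 0.5 -0.3 -5. ]
down 2 t 23.7 gap 0.487 grip 71.7 pos [471.1 278.6  52.3] F [-2.6 -1.5  2.3]
away t 25.5 gap 1.002 grip 0.0 pos [470.8 278.4 189.5] F [-0.2 -0.1 -0.9]
gripped t 28.8 gap 0.598 grip 46.7 pos [556.5 -74.   52.3] F [-1.8  0.8  6. ]
lifted t 30.0 gap 0.601 grip 47.0 pos [555.9 -73.9 188.7] F [ 0.6  0.4 -2.1]
above t 32.8 gap 0.596 grip 47.0 pos [384.8 334.3  65.2] F [ 0.4 -0.  -1.2]
down 2 t 34.0 gap 0.595 grip 47.4 pos [384.4 334.   52.3] F [-1.1 -1.3  5.7]
away t 35.8 gap 0.998 grip 0.0 pos [384.1 333.8 189.5] F [ 0.7  0.1 -0.3]
end t 36.8 gap 1.003 grip 0.0 pos [474.6 360.  349.1] F [ 0.1 -0.4 -0.2]
```

View pics/m1.png

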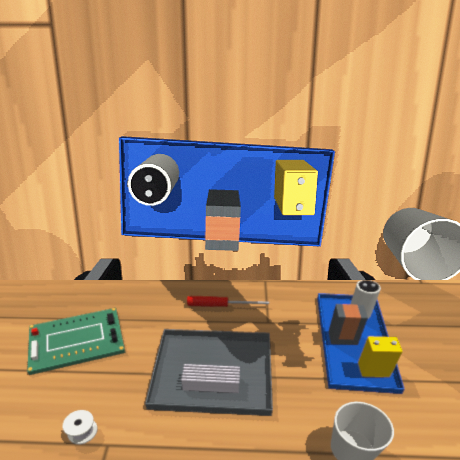

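Run:
```python
from fit import *
from act import *
p,d,P,c=load('b1');X,Y,Z=np.moveaxis(P,-1,0)
for Q,m in comps((Z>70)&(Z<83)&(abs(X-472)<150)&(abs(Y-303)<75),P): print(rect(Q[:,:2]),np.median(Q[:,2]))
print(B)
xy,yaw,z,N=PARTS['sink']
pick(xy,yaw,z,N)
place((495.6,-318.7),np.radians(20.8),z+9)
reach([490,-265,350],q(0));wait(.3);shot('wrist','bd1')
p,d,P,c=load('bd1');Z=P[...,2]
for Q,m in comps((Z>38)&(Z<50)&(np.hypot(P[...,0]-495,P[...,1]+319)<90),P,40): print(rect(Q[:,:2]),np.median(Q[:,2]))
cv2.imwrite('pics/bd1c.png',cv2.resize(cv2.imread('pics/bd1.png')[60:290,200:460],None,fx=2,fy=2))
```

```text
{'c': (384.7, 333.5), 'L': (50.7, 50.6), 'ang': 136.3, 'n': 1400} 80.93973095567472
{'c': (563.7, 323.3), 'L': (55.6, 40.3), 'ang': 89.7, 'n': 1546} 78.24977038656684
{'c': (471.0, 278.3), 'L': (59.1, 41.9), 'ang': 88.1, 'n': 1590} 80.26730425582616
{'film': (np.float64(563.9583453463395), np.float64(322.95900140240957)), 'trafo': (np.float64(471.0737865116286), np.float64(278.5466300394533)), 'cap': (np.float64(384.2940816304034), np.float64(333.9477385186838))}
gripped t 40.6 gap 0.462 grip 51.5 pos [611.6  -5.6  15.3] F [-0.7 -0.1  5.1]
lifted t 42.0 gap 0.462 grip 50.8 pos [610.9  -5.6 188.6] F [-0.3 -0.5 -1.2]
above t 44.6 gap 0.461 grip 50.8 pos [ 496.1 -319.1   37.2] F [ 0.2 -0.  -1.9]
down 2 t 45.9 gap 0.459 grip 51.4 pos [ 495.6 -318.7   24.3] F [-1.6  1.3  3.7]
away t 47.8 gap 0.999 grip 0.0 pos [ 495.1 -318.4  188.3] F [-0.1  0.1 -1.3]
{'c': (512.7, -312.3), 'L': (110.1, 3.0), 'ang': 110.8, 'n': 205} 43.27979973520809
{'c': (505.8, -315.1), 'L': (110.3, 3.2), 'ang': 110.8, 'n': 209} 43.19958414890726
{'c': (498.8, -317.4), 'L': (109.8, 3.2), 'ang': 110.8, 'n': 213} 43.10673437642936
{'c': (491.9, -320.0), 'L': (109.5, 3.2), 'ang': 110.8, 'n': 215} 43.1699724439203
{'c': (484.9, -322.6), 'L': (109.4, 3.4), 'ang': 110.8, 'n': 224} 43.10224496384663
{'c': (478.1, -325.2), 'L': (109.3, 3.3), 'ang': 110.8, 'n': 222} 43.08867709339029
```

View pics/bd1c.png

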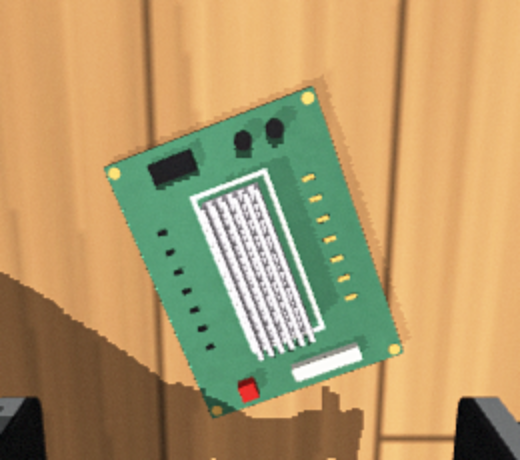

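The heat sink lies inside the outline (fit centre 495.4, -318.8, yaw 110.8°, matching the outline fit). Next I return the three parts.

Run:
```python
from fit import *
from act import *
for n in('cap','trafo','film'):
    xy,yaw,z,N=PARTS[n]; pick(B[n],yaw,z,N); place(xy,yaw,z)
reach([570,55,350],q(0));wait(.3);shot('wrist','st1')
p,d,P,c=load('st1');X,Y,Z=np.moveaxis(P,-1,0)
for Q,m in comps((Z>70)&(Z<90)&(abs(X-572)<110)&(abs(Y)<125),P): print(rect(Q[:,:2]),np.median(Q[:,2]))
shot('scene','s2');say('end')
```

```text
gripped t 53.0 gap 0.605 grip 46.6 pos [384.4 334.   52.3] F [-0.1 -1.2  5.9]
lifted t 54.3 gap 0.599 grip 47.0 pos [383.9 333.6 188.7] F [ 0.  -1.3 -1.7]
above t 57.0 gap 0.601 grip 47.0 pos [557.1 -74.1  65.3] F [ 0.  -0.4 -1.3]
down 2 t 58.3 gap 0.597 grip 47.3 pos [556.5 -74.   52.3] F [-2.9  0.2  5.2]
away t 60.1 gap 0.999 grip 0.0 pos [556.1 -73.9 189.5] F [ 0.2  0.7 -0.6]
gripped t 63.4 gap 0.485 grip 71.8 pos [471.3 278.6  52.3] F [1.9 0.1 4.1]
lifted t 64.6 gap 0.486 grip 71.3 pos [470.5 278.3 188.6] F [-0.   1.4 -5.3]
above t 66.9 gap 0.48 grip 71.3 pos [560.6  -5.1  65.4] F [-0.7 -0.7 -4.7]
down 2 t 68.2 gap 0.483 grip 71.7 pos [560.   -5.1  52.3] F [-2.3 -0.9  1.4]
away t 70.0 gap 1.001 grip 0.0 pos [559.6  -5.1 189.5] F [ 0.5  0.1 -0.7]
gripped t 73.3 gap 0.461 grip 46.1 pos [564.1 323.   52.2] F [ 0.7 -0.4  2.8]
lifted t 74.5 gap 0.46 grip 45.6 pos [563.5 322.7 188.4] F [ 0.4 -0.3 -2. ]
above t 76.7 gap 0.466 grip 45.6 pos [560.5  65.   65.4] F [ 0.7 -0.2 -1.8]
down 2 t 77.9 gap 0.464 grip 45.9 pos [559.9  64.9  52.2] F [-0.5 -0.3  1.9]
away t 79.8 gap 1.003 grip 0.0 pos [559.5  64.9 189.5] F [-0.6 -0.4 -0.5]
{'c': (559.4, 64.9), 'L': (55.9, 39.4), 'ang': 90.5, 'n': 1661} 78.30566279806561
{'c': (560.0, -5.3), 'L': (58.8, 41.4), 'ang': 88.9, 'n': 1633} 80.26404430084722
{'c': (556.6, -74.0), 'L': (51.2, 50.8), 'ang': 123.2, 'n': 1270} 81.02921299139209
end t 80.8 gap 0.998 grip 0.0 pos [570.   55.  349.6] F [-0.4 -0.5  0.3]
```

View pics/s2.png

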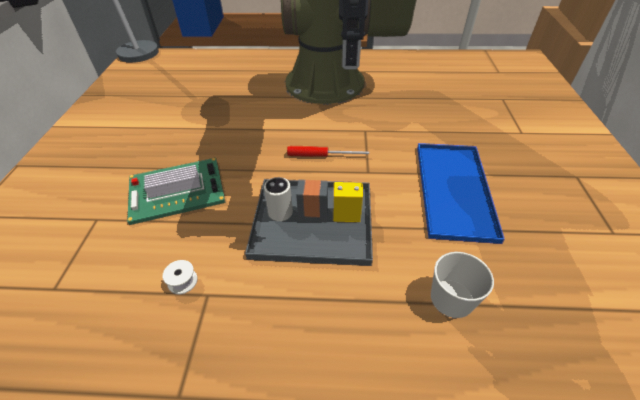

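The picture shows the three parts upright at (278,200), (312,198) and (348,202). Each is within 0.5 mm of where it was found. The heat sink is on the board at (172,182), and the spool, tub and screwdriver have not moved.

```bash
python3 -c "from plant import *;print(close_job())"
```

```text
the job is handed in; nothing more can be done
None
```

The job is handed in at about 81 s of the 136 s allowed: the heat sink lies fins up inside the outline on the board, and all three parts stand upright within about 0.5 mm of where I found them.

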